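Clamp a jar in a hand-pumped bench clamp and hold it

TASK

Hold the spice jar fast so that a colleague can free its stuck cap: first stand the jar in the clamp's channel up against the end stop, then stand the wooden pressing block square behind it, between the jar and the jaw. Then pump the lever back and forth until the jaw's spring plate presses the block and is pushed about half way in on its spring, never nearly to its stop (that cracks the jar), moving the jaw with the lever only. Finish while still holding the lever forward so that the pressure stays on, and leave the label roll, pen, mug and tape roll where they are.

Things in the scene. Friction and masses are not known exactly. Their poses are not given: they have to be found in the camera images.
- clamp: bench clamp on a fixed board 380 x 90 x 12 mm. Origin: centre of the board's underside; x runs from the pump lever (x = -110 mm) to the steel end stop (face at x = +165 mm, 70 mm wide, top 75 mm above the table), z up. The loading channel, x = +68 to +165 mm, has its floor 12 mm above the table and is 54 mm wide between strips 28 mm above the table. The jaw's plate closes its other end.
- stop_face (a point): foot of the end stop's face, on the channel's centre line and floor (12 mm above the table); axes as the clamp's
- plate_face (a point): centre of the pressing face (44 wide, 52 high, 18 to 70 mm above the table) of the steel spring plate on the sliding jaw; moves along the clamp's x. It starts 33 to 53 mm short of the place where it meets the block once jar and block are pushed together against the stop.
- crossbar (a point): centre of the pump lever's round rubber crossbar, 22 mm in diameter, 40 mm long along the clamp's y, about 137 mm above the table; pinch it from above with the fingers closing along the clamp's x. The lever's axis lies along the clamp's y, 116 mm below this point in line with the lever.
- lever (a joint): pump lever, rad: 0 = at rest, leaning back 0.15; up to 0.3 as its top is pushed 35 mm towards the end stop. A spring returns it (3 to 4 N at the crossbar; up to 9 N in all while the jaw presses). Forward, a pawl pushes rack and jaw about 13 mm a full stroke, less up to 5 mm idle travel before it catches a tooth; on the return it clicks back over the teeth and the jaw stays.
- jaw (a joint): travel of the jaw along the clamp's x towards the end stop, m, 0 to 0.078; starts between 0 and 0.020. Light drag (4 N) keeps it in place when unloaded, but under pressure it creeps back when the lever is let go.
- plate (a joint): how far the spring plate is pushed back towards the jaw post, m: 0 = free, 0.020 = at its stop; 0.6 N per mm. About 0.010 is the proper pressure; above 0.018 the jar cracks.
- jar: spice jar, 45 mm across, 106 mm tall, standing; body 42 mm across, cap 45 mm across from 85 mm up. Origin: centre of its underside, z up.
- block: wooden pressing block, standing: foot 30 (x) x 46 (y) x 60 mm (z) with a square stem 24 x 24 mm on top from 60 to 106 mm up. Origin: centre of its underside, z up. In the clamp its 46 mm side stands across the channel (its x along the clamp's x, either way round).
- label_roll: roll of labels lying flat, 80 mm across, 26 mm high, bystander; origin under its middle
- pen: pen lying on the table, 135 x 17 mm, bystander; origin under its middle
- mug: mug, 81 x 113 x 101 mm, bystander; origin at its foot
- tape: roll of tape lying flat, 104 mm across, 25 mm high, bystander; origin under its middle
Things that resemble listed ones, but are neither listed nor needed, are in the scene too. Leave any red look-alike of the jar alone.

How it is judged:
By the outcome, as a careful person would: the job done as asked, in the order asked, and still so for the second after the job is handed in, while the arm keeps its last pose, push and grip.
It also fails if it takes over 72 s, if anything falls off the work surface, if the arm or the gripper's body presses on something with over 40 N, if the wrist force passes 120 N, or if a joint passes its speed limit or range.

ROBOT

A 7-joint arm with a two-finger parallel gripper is mounted at the origin on the work surface; the furniture and walls round the work are solid. World frame = base frame: x ahead of the robot, y to its left, z up, the work surface at z = 0. Lengths are in m, angles in rad, forces in N, time in s.
With the tool pointing down it reaches from about 0.425 to 1.025 m from the base axis. Payload 9.4 kg.
Tool frame: the origin (TCP) lies between the finger pads; the fingertips stand 25 mm ahead of it and the grasp point (between the pads) lies 6 mm ahead of it; z points along the fingers, y is the line along which they close (so a half turn about z gives the same grasp; the last joint's range is limited). The gripper opens to 85 mm and grips with 20 to 120 N. Pads are 22 mm wide; open, the fingers measure 114 mm over their backs; the gripper's body (76 mm by 85 mm) begins 54 mm behind the grasp point. The pads swing forward as they close: fully open they stand 13 mm farther back than shut.
Start: joints at [1.048, 0.599, -0.003, 1.599, 0.002, 0.943, -0.08], TCP at [0.313, -0.654, 0.256] pointing down, gripper open.
Joint ranges: [-2.57, 2.57], [-0.35, 1.97], [-1.29, 1.29], [0.11, 2.56], [-1.05, 4.19], [0.11, 1.86], [-2.63, 2.63]. Speed limits (rad/s): [2.22, 2.22, 3.01, 3.01, 3.14, 3.14, 3.14].

INTERFACE

Orientations are given as a 3x3 rotation matrix whose columns are the frame's x, y, z axes.
In Python, from station import arm gives the robot as it stands.
- The arm moves only by the shell command python3 -m handwheel 'ROWS' [FORCE]. ROWS is JSON, a list of rows, each an object with "offset": the shift along the tool's x, y, z in units of 80 cm (1.0 is 80 cm), a list of three; "turn": the turn about the tool's z in units of 6 degrees (1.0 is 6 degrees); "gripper": the opening in per cent of the stroke, from 0 (shut) to 100 (fully open). A call has exactly 10 rows; each row shifts and turns the commanded pose from where the row before left it, along the tool's axes as they then stand; what a row does not reach is not made up. A row lasts 1/12 s, in which the tool goes at most 41.7 mm and 7.16 degrees, less where a joint would pass 70% of its speed; a pose out of reach is approached as far as the arm can. A call with a number of a shift or a turn outside -1 to 1 is refused whole. A call with a gripper value outside its range is refused whole. The fingers move at their own pace and stop on an object; FORCE is the grip in N (left out, the last holds). Time passes only in rows, so rows that do not move let the fingers close, or fill a call up. It gives the time, the measured TCP pose, the force, the opening and the grip force at its end, in the units of the state.
- arm.sense(): the state, without advancing time (a new reading comes with each control period).
- arm.get_image(name): name is "scene" or "top"; returns (picture, depth): 384x512x3 uint8, red, green, blue; 384x512 float32, m along the optical axis (not along the pixel's ray), 0 where there is no reading.
- arm.get_calibration(name): a dict with "mtx" (3x3 intrinsics, pixels), "R" (3x3) and "t" (3): a world point X has camera coordinates R X + t. Camera axes: x right, y down, z forward; pixel columns grow to the right and rows downward; lengths in m; the calibration is good to about 2 mm. A picture is of the moment at which its call begins. get_calibration takes no time and is no camera call.
- arm.job_done(): hands the job in; it is judged then, once.
The state is a dict: "time": time; "joint_positions": joint angles; "joint_velocities": joint speeds; "joint_efforts": joint torques, N m; "ee_pos": TCP position; "tcp_rot": TCP orientation; "ft_force": force on the tool from outside, world axes, zero at the start; "moment": the same for the moment, N m; "width": finger opening in m; "gripper_force": force on a finger pad.
Only numpy, scipy, OpenCV 4.12 (cv2) and the standard library are available. Lean on these libraries where they do the work, as an engineer would, in place of code of your own. Each camera call takes 0.05 s, during which the arm holds its last target. There are 200 camera calls.

## Working session

There is one attempt and no reset: what is moved stays moved. The work goes in short steps, Python scripts to look and compute and a shell command to move; the robot and the scene stay as the last step left them, time stands still between calls to the robot, and variables do not carry over. Pictures are saved under pics/ and viewed, at most 10 in all, crops included, and the job is handed in when it is done.

```bash
ls; mkdir -p pics; python3 - <<'E'
from station import arm
import cv2,numpy as np
np.set_printoptions(precision=3,suppress=True)
s=arm.sense();print(s['time'],s['ee_pos'],s['tcp_rot'],s['width'])
for n in('scene','top'):
    p,d=arm.get_image(n);np.savez('pics/%s0.npz'%n,p=p,d=d);cv2.imwrite('pics/%s0.png'%n,p[:,:,::-1])
    c=arm.get_calibration(n);print(n,c['mtx'],c['R'],c['t'], -c['R'].T@c['t'])
E
```

```text
pics
0.0 [ 0.312 -0.654  0.255] [[ 0.902  0.431 -0.001]
 [ 0.431 -0.902  0.001]
 [-0.    -0.002 -1.   ]] 0.08527441428340116
scene [[383.533   0.    252.679]
 [  0.    383.533 192.185]
 [  0.      0.      1.   ]] [[-0.885 -0.465  0.002]
 [-0.337  0.639 -0.691]
 [ 0.32  -0.613 -0.723]] [0.517 0.242 1.059] [0.201 0.735 0.931]
top [[461.043   0.    252.533]
 [  0.    461.043 196.067]
 [  0.      0.      1.   ]] [[-0.024 -1.     0.017]
 [-0.996  0.022 -0.09 ]
 [ 0.09  -0.019 -0.996]] [0.023 0.577 1.252] [0.463 0.034 1.299]
```

View pics/scene0.png

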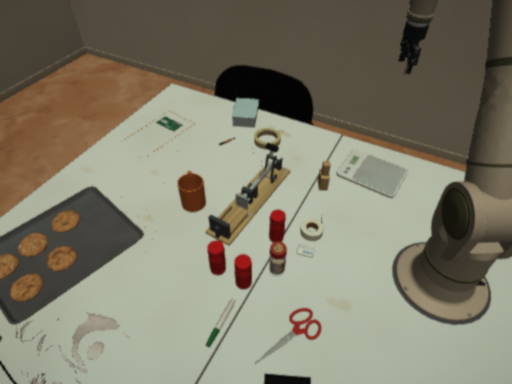

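View pics/top0.png

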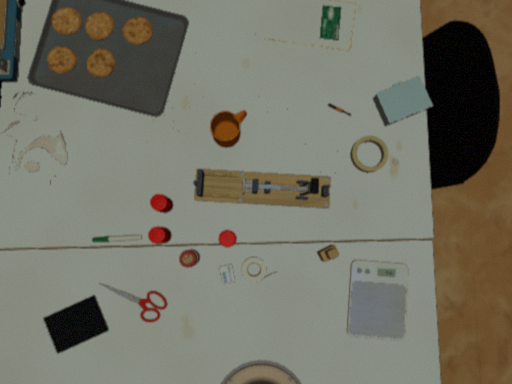

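The scene picture shows the clamp at (250,203), with its end stop at lower left (218,227) and its lever at upper right (273,160). The block is at (325,175).

Jar candidates in the scene picture: plain red cans at (217,257), (243,271) and (277,225), and a jar with a label and brownish-red cap at (278,257), which is (190,258) in the top picture. I choose the last one and will check it in a crop while measuring.

```bash
cat > h.py <<'E'
import numpy as np,cv2
from station import arm
np.set_printoptions(precision=4,suppress=True)
def load(n,k=0): z=np.load(f'pics/{n}{k}.npz');return z['p'],z['d']
def snap(n,k):
    p,d=arm.get_image(n);np.savez(f'pics/{n}{k}.npz',p=p,d=d);return p,d
def cloud(n,d):
    c=arm.get_calibration(n);v,u=np.mgrid[:d.shape[0],:d.shape[1]];K=c['mtx']
    X=np.stack([(u-K[0,2])/K[0,0]*d,(v-K[1,2])/K[1,1]*d,d],-1)
    P=(X-c['t'])@c['R'];P[d<=0]=np.nan;return P
def ray(n,u,v,z):
    c=arm.get_calibration(n);o=-c['R'].T@c['t'];r=c['R'].T@np.linalg.inv(c['mtx'])@[u,v,1];return o+r*(z-o[2])/r[2]
def proj(n,X):
    c=arm.get_calibration(n);q=c['mtx']@(c['R']@np.asarray(X)+c['t']);return q[:2]/q[2]
E
python3 - <<'E'
from h import *
p,d=load('top');P=cloud('top',d);ps,ds=load('scene');S=cloud('scene',ds)
def box(Q,u0,u1,v0,v1,z0,z1):
    q=Q[v0:v1,u0:u1].reshape(-1,3);q=q[np.isfinite(q[:,2])];return q[(q[:,2]>z0)&(q[:,2]<z1)]
print('table z',np.nanmedian(P[280:300,280:320,2]),np.nanmedian(S[300:320,140:180,2]))
def rep(n,q):
    if len(q)<5: print(n,len(q));return
    r=cv2.minAreaRect((q[:,:2]*1000).astype(np.float32));print(n,len(q),'mean',q.mean(0),'rect',np.round(r[0],1),np.round(r[1],1),round(r[2],1),'zmax',np.percentile(q[:,2],98))
rep('jar cap',box(P,175,205,243,273,.095,.12))
rep('block stem',box(P,315,342,240,268,.09,.12))
rep('block foot',box(P,315,342,240,268,.05,.07))
rep('board',box(P,185,340,160,215,.008,.02))
rep('stop',box(P,185,210,160,215,.06,.09))
rep('lever',box(P,280,340,170,210,.11,.17))
for n,b in dict(red1=(150,175,192,215),red2=(147,173,224,248),red3=(217,240,228,250)).items(): rep(n,box(P,*b,.09,.13))
rep('mug',box(P,200,250,100,155,.03,.12));rep('tape',box(P,345,392,130,178,.012,.04))
rep('scene jar',box(S,266,290,238,274,.09,.12)); rep('scene stem',box(S,317,335,157,192,.095,.12))
rep('scene stop',box(S,205,235,210,242,.06,.09))
a=cv2.resize(p[150:290,140:350],None,fx=3.7,fy=3.7,interpolation=2)
cv2.imwrite('pics/c1.png',a[:,:,::-1])
b=cv2.resize(ps[130:290,195:345],None,fx=3.7,fy=3.7,interpolation=2)
cv2.imwrite('pics/c2.png',b[:,:,::-1])
E
```

```text
table z -3.946212258734744e-05 -0.0010709933547367006
jar cap 239 mean [0.4131 0.1819 0.1063] rect [412.5 182.6] [43.9 40.8] 89.3 zmax 0.1115225679391572
block stem 89 mean [ 0.4164 -0.1902  0.1045] rect [ 416.6 -190.9] [23.2 24. ] 27.0 zmax 0.10946182086677061
block foot 100 mean [ 0.4173 -0.1851  0.0596] rect [ 416.5 -190.8] [29.9 46.6] 23.8 zmax 0.0690628830121002
board 2859 mean [ 0.5981 -0.0112  0.0123] rect [596.2 -16.8] [379.8 115.9] 88.3 zmax 0.017637740029981582
stop 148 mean [0.6128 0.1527 0.074 ] rect [613.4 155.3] [18.6 67.4] 85.2 zmax 0.07952198503637962
lever 139 mean [ 0.5894 -0.1441  0.1441] rect [ 590.1 -144.9] [20.9 40.2] 86.3 zmax 0.1516422934139048
red1 248 mean [0.5594 0.2545 0.1056] rect [560.3 254.8] [43.5 41.5] 46.1 zmax 0.11117929266714474
red2 250 mean [0.4755 0.2597 0.106 ] rect [475.6 260.3] [43.5 41.3] 89.7 zmax 0.11132706549395684
red3 238 mean [0.462  0.0804 0.1058] rect [461.6  80.5] [42.  43.6] 43.6 zmax 0.1103261697083587
mug 540 mean [0.7673 0.0743 0.0744] rect [760.   70.3] [81.  99.6] 4.0 zmax 0.1038945887188913
tape 533 mean [ 0.6903 -0.3217  0.0233] rect [ 690.6 -321.7] [101.2 102.5] 54.5 zmax 0.029351093744309734
scene jar 239 mean [0.4121 0.1869 0.1034] rect [413.7 184.2] [44.4 43.4] 11.8 zmax 0.10835343850746423
scene stem 49 mean [ 0.4169 -0.1879  0.1031] rect [ 419.3 -191. ] [21.8 27.9] 24.0 zmax 0.10718472570700967
scene stop 140 mean [0.6131 0.1565 0.0711] rect [614.5 154.5] [17.3 70.5] 82.6 zmax 0.07670306765383882
```

View pics/c1.png

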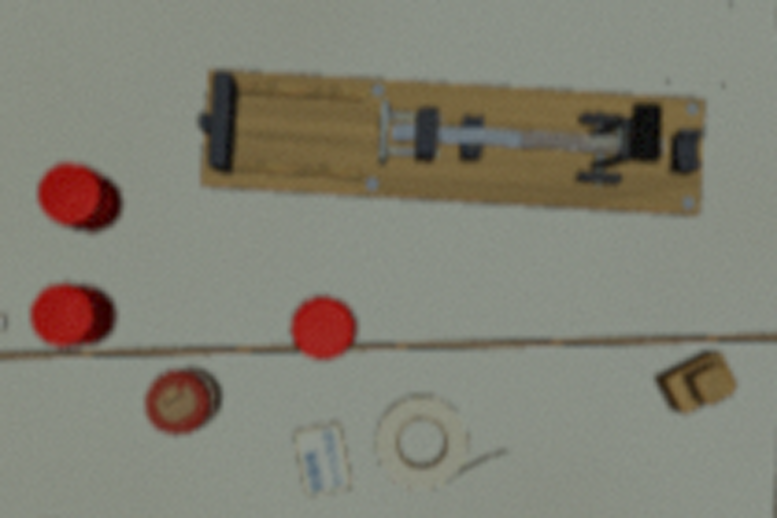

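View pics/c2.png

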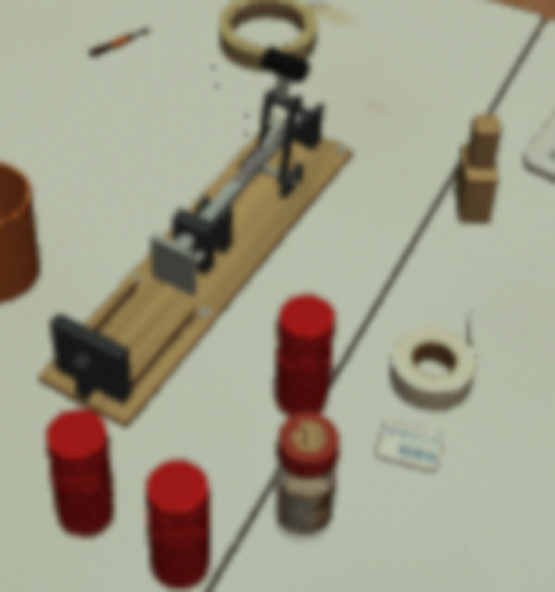

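The crops confirm it. The spice jar is the labelled one with the brown-topped cap, (180,400) in the top crop and (308,475) in the scene crop; the three plain red cans are look-alikes. The plate is at (383,132) in the top crop and the crossbar at (645,132).

Next I work out the clamp frame and the first targets.

```bash
python3 - <<'E'
from h import *
p,d=load('top')
hsv=cv2.cvtColor(p,cv2.COLOR_RGB2HSV)
m=cv2.inRange(hsv,(8,60,40),(30,255,255));m[:160]=0;m[216:]=0;m[:,:188]=0;m[:,336:]=0
m=cv2.morphologyEx(m,cv2.MORPH_CLOSE,np.ones((9,9)))
c=max(cv2.findContours(m,0,1)[0],key=cv2.contourArea)
w=np.array([ray('top',*q[0],.012)[:2]*1000 for q in c],np.float32)
r=cv2.minAreaRect(w);print(r)
C4=np.array([ray('top',140+u/3.7,150+v/3.7,.012)[:2]*1000 for u,v in((209,69),(202,187),(705,97),(698,214))]);print(C4,C4.mean(0))
ps,ds=load('scene')
a=(C4[0]+C4[1]-C4[2]-C4[3]);a/=np.linalg.norm(a)
C=np.r_[C4.mean(0),0]/1000;X=np.r_[a,0];Y=np.array([-a[1],a[0],0]);print('C',C,'X',X,'ang',np.degrees(np.arctan2(a[1],a[0])))
def W(x,y,z):return C+X*x+Y*y+[0,0,z]
np.savez('clamp.npz',C=C,X=X,Y=Y)
for n,im in(('top',p),('scene',ps)):
  o=im.copy()
  o=cv2.resize(o,None,fx=4,fy=4,interpolation=2)
  for q,col in [((165,-35,75),(255,0,255)),((165,35,75),(255,0,255)),((68,27,28),(0,255,0)),((68,-27,28),(0,255,0)),((-190,45,12),(0,255,255)),((-190,-45,12),(0,255,255)),((190,45,12),(0,255,255)),((190,-45,12),(0,255,255)),((-110-17.3,-20,148),(255,255,0)),((-110-17.3,20,148),(255,255,0))]:
    u=proj(n,W(*np.array(q)/1000));cv2.circle(o,tuple(int(k*4+2) for k in u),3,col,1)
  o=o[600:900,740:1380] if n=='top' else o[540:1000,800:1200]
  cv2.imwrite(f'pics/ov_{n}.png',o[:,:,::-1])
a=cv2.imread('pics/ov_top.png');b=cv2.imread('pics/ov_scene.png')
cv2.imwrite('pics/ov.png',cv2.resize(np.vstack([a,np.pad(b,((0,0),(0,240),(0,0)))]),None,fx=.78,fy=.78))
E
```

```text
((600.9834594726562, -17.915756225585938), (378.5890197753906, 89.00570678710938), 85.37152099609375)
[[ 659.864   165.3447]
 [ 570.0112  171.7785]
 [ 630.2701 -211.849 ]
 [ 541.0594 -203.0364]] [600.3012 -19.4405]
C [ 0.6003 -0.0194  0.    ] X [0.0776 0.997  0.    ] ang 85.54835864339972
```

View pics/ov.png

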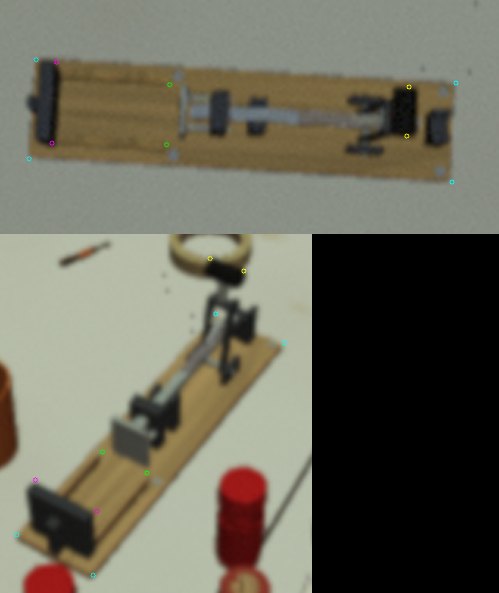

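The overlay dots sit on the board corners, the stop and the crossbar in both views to within about 3 mm. Next step: turn to the clamp's axes and head for the jar.

```bash
cat > to.py <<'E'
# print tool-axis units per row (n rows) to a world TCP target (mm), after any turning is done
import sys
from h import *
s=arm.sense();a=[float(v) for v in sys.argv[1:]]
R=s['tcp_rot'];D=np.array(a[:3])/1000-s['ee_pos'];n=a[3] if len(a)>3 else 10
print('t',s['time'],'ee',s['ee_pos'],'y-ang',np.degrees(np.arctan2(R[1,1],R[0,1])),'total units',R.T@D/.8,'per row',R.T@D/.8/n,'mm/row',np.linalg.norm(D)*1000/n,'F',s['ft_force'],'w',s['width'])
E
python3 -m handwheel '[{"offset":[0,0,0],"turn":-1,"gripper":100},{"offset":[0,0,0],"turn":-1,"gripper":100},{"offset":[0,0,0],"turn":-1,"gripper":100},{"offset":[0,0,0],"turn":-1,"gripper":100},{"offset":[0,0,0],"turn":-1,"gripper":100},{"offset":[0,0,0],"turn":-1,"gripper":100},{"offset":[0,0,0],"turn":-1,"gripper":100},{"offset":[0,0,0],"turn":-1,"gripper":100},{"offset":[0,0,0],"turn":-1,"gripper":100},{"offset":[0,0,0],"turn":-1,"gripper":100}]' 40
python3 to.py 483 -294 240; python3 to.py 413 183 240 20
```

```text
time: 0.93
ee_pos: [0.3124, -0.654, 0.2558]
tcp_rot: [[0.073, 0.997, -0.0], [0.997, -0.073, 0.001], [0.001, -0.001, -1.0]]
ft_force: [0.1, -0.3, 0.3]
width: 0.0855
gripper_force: 0.0
t 0.9333 ee [ 0.3124 -0.654   0.2558] y-ang -4.166628361167277 total units [0.4643 0.18   0.0199] per row [0.0464 0.018  0.002 ] mm/row 39.86718631881195 F [ 0.0762 -0.2948  0.3074] w 0.08551770192784829
t 0.9333 ee [ 0.3124 -0.654   0.2558] y-ang -4.166628361167277 total units [1.0526 0.0494 0.0204] per row [0.0526 0.0025 0.001 ] mm/row 42.157574387365585 F [ 0.0762 -0.2948  0.3074] w 0.08551770192784829
```

```bash

python3 -m handwheel '[{"offset":[0.0464,0.018,0.002],"turn":0,"gripper":100},{"offset":[0.0464,0.018,0.002],"turn":0,"gripper":100},{"offset":[0.0464,0.018,0.002],"turn":0,"gripper":100},{"offset":[0.0464,0.018,0.002],"turn":0,"gripper":100},{"offset":[0.0464,0.018,0.002],"turn":0,"gripper":100},{"offset":[0.0464,0.018,0.002],"turn":0,"gripper":100},{"offset":[0.0464,0.018,0.002],"turn":0,"gripper":100},{"offset":[0.0464,0.018,0.002],"turn":0,"gripper":100},{"offset":[0.0464,0.018,0.002],"turn":0,"gripper":100},{"offset":[0.0464,0.018,0.002],"turn":0,"gripper":100}]'
python3 -m handwheel '[{"offset":[0.049,-0.0109,0],"turn":0,"gripper":100},{"offset":[0.049,-0.0109,0],"turn":0,"gripper":100},{"offset":[0.049,-0.0109,0],"turn":0,"gripper":100},{"offset":[0.049,-0.0109,0],"turn":0,"gripper":100},{"offset":[0.049,-0.0109,0],"turn":0,"gripper":100},{"offset":[0.049,-0.0109,0],"turn":0,"gripper":100},{"offset":[0.049,-0.0109,0],"turn":0,"gripper":100},{"offset":[0.049,-0.0109,0],"turn":0,"gripper":100},{"offset":[0.049,-0.0109,0],"turn":0,"gripper":100},{"offset":[0.049,-0.0109,0],"turn":0,"gripper":100}]'
python3 to.py 413 183 180 5
```

```text
time: 1.77
ee_pos: [0.4853, -0.2935, 0.2401]
tcp_rot: [[0.078, 0.997, -0.0], [0.997, -0.078, 0.0], [0.0, -0.0, -1.0]]
ft_force: [0.9, 0.2, 0.3]
width: 0.0854
gripper_force: 0.0
time: 2.6
ee_pos: [0.4278, 0.104, 0.2403]
tcp_rot: [[0.078, 0.997, 0.0], [0.997, -0.078, -0.0], [-0.0, 0.0, -1.0]]
ft_force: [1.2, -0.2, 0.2]
width: 0.0857
gripper_force: 0.0
t 2.6 ee [0.4278 0.104  0.2403] y-ang -4.473698368416659 total units [ 0.0971 -0.0261  0.0753] per row [ 0.0194 -0.0052  0.0151] mm/row 20.097370761393055 F [ 1.2067 -0.1924  0.1932] w 0.08571989511572797
```

```bash

python3 -m handwheel '[{"offset":[0.0243,-0.0065,0.0188],"turn":0,"gripper":100},{"offset":[0.0243,-0.0065,0.0188],"turn":0,"gripper":100},{"offset":[0.0243,-0.0065,0.0188],"turn":0,"gripper":100},{"offset":[0.0243,-0.0065,0.0188],"turn":0,"gripper":100},{"offset":[0,0,0.0205],"turn":0,"gripper":100},{"offset":[0,0,0.0205],"turn":0,"gripper":100},{"offset":[0,0,0.0205],"turn":0,"gripper":100},{"offset":[0,0,0.0205],"turn":0,"gripper":100},{"offset":[0,0,0.0205],"turn":0,"gripper":100},{"offset":[0,0,0],"turn":0,"gripper":100}]'
python3 -m handwheel '[{"offset":[0,0,0],"turn":0,"gripper":30},{"offset":[0,0,0],"turn":0,"gripper":30},{"offset":[0,0,0],"turn":0,"gripper":30},{"offset":[0,0,0],"turn":0,"gripper":30},{"offset":[0,0,0],"turn":0,"gripper":30},{"offset":[0,0,0],"turn":0,"gripper":30},{"offset":[0,0,0],"turn":0,"gripper":30},{"offset":[0,0,0],"turn":0,"gripper":30},{"offset":[0,0,0],"turn":0,"gripper":30},{"offset":[0,0,0],"turn":0,"gripper":30}]' 40
python3 to.py 413 183 98
```

```text
time: 3.43
ee_pos: [0.4129, 0.1813, 0.0959]
tcp_rot: [[0.077, 0.997, -0.003], [0.997, -0.077, -0.002], [-0.002, -0.003, -1.0]]
ft_force: [-0.0, 0.3, 0.0]
width: 0.0855
gripper_force: 0.0
time: 4.27
ee_pos: [0.4142, 0.1816, 0.0991]
tcp_rot: [[0.078, 0.997, 0.002], [0.997, -0.078, 0.001], [0.001, 0.002, -1.0]]
ft_force: [-0.8, -0.9, 5.1]
width: 0.0433
gripper_force: 39.8
t 4.2667 ee [0.4142 0.1816 0.0991] y-ang -4.478986238790478 total units [ 0.0017 -0.0017  0.0014] per row [ 0.0002 -0.0002  0.0001] mm/row 0.22128458780805227 F [-0.8417 -0.9047  5.1332] w 0.04332393239542211
```

Gripped at 43 mm, which fits the jar. Next: lift and carry over the channel.

```bash

python3 -m handwheel '[{"offset":[0,0,-0.028],"turn":0,"gripper":30},{"offset":[0,0,-0.028],"turn":0,"gripper":30},{"offset":[0,0,-0.028],"turn":0,"gripper":30},{"offset":[0,0,-0.028],"turn":0,"gripper":30},{"offset":[-0.011,0.042,0],"turn":0,"gripper":30},{"offset":[-0.011,0.042,0],"turn":0,"gripper":30},{"offset":[-0.011,0.042,0],"turn":0,"gripper":30},{"offset":[-0.011,0.042,0],"turn":0,"gripper":30},{"offset":[-0.011,0.042,0],"turn":0,"gripper":30},{"offset":[-0.011,0.042,0],"turn":0,"gripper":30}]'
python3 to.py 611 111.9 160; python3 - <<'E'
from h import *
p,d=snap('top',1);P=cloud('top',d);ps,ds=snap('scene',1)
K=np.load('clamp.npz');X=np.array([.0793,.9968,0]);Y=np.array([-.9968,.0793,0]);C=np.array([.6006,-.0187,0])
a=cv2.resize(p[120:230,150:260],None,fx=3.6,fy=3.6,interpolation=2);b=cv2.resize(ps[140:260,180:290],None,fx=3.6,fy=3.6,interpolation=2)
b=b[:a.shape[0]];cv2.imwrite('pics/l1.png',np.hstack([a,b])[:,:,::-1])
E
```

```text
time: 5.1
ee_pos: [0.6122, 0.1118, 0.1887]
tcp_rot: [[0.078, 0.997, 0.001], [0.997, -0.078, 0.0], [0.0, 0.001, -1.0]]
ft_force: [0.4, 0.2, -0.5]
width: 0.0434
gripper_force: 41.4
t 5.1 ee [0.6122 0.1118 0.1887] y-ang -4.499321111529293 total units [-0.     -0.0015  0.0358] per row [-0.     -0.0001  0.0036] mm/row 2.867405067578072 F [ 0.4319  0.1624 -0.5444] w 0.04335341184700606
```

View pics/l1.png

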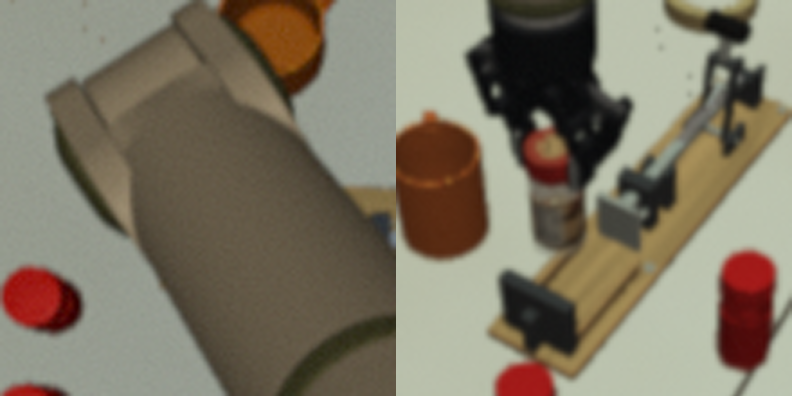

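The scene crop shows the jar upright in the fingers at (555,190), above the channel; the arm covers the top view. Lowering.

```bash

python3 -m handwheel '[{"offset":[0,-0.0015,0.0115],"turn":0,"gripper":30},{"offset":[0,0,0.0115],"turn":0,"gripper":30},{"offset":[0,0,0.0115],"turn":0,"gripper":30},{"offset":[0,0,0.0115],"turn":0,"gripper":30},{"offset":[0,0,0.0115],"turn":0,"gripper":30},{"offset":[0,0,0.0115],"turn":0,"gripper":30},{"offset":[0,0,0.0115],"turn":0,"gripper":30},{"offset":[0,0,0.0115],"turn":0,"gripper":30},{"offset":[0,0,0.0015],"turn":0,"gripper":30},{"offset":[0,0,0],"turn":0,"gripper":30}]'
python3 to.py 611.9 123.3 111; python3 - <<'E'
from h import *
ps,ds=snap('scene',2);S=cloud('scene',ds)
C=np.array([.6006,-.0187,0]);X=np.array([.0793,.9968,0]);Y=np.array([-.9968,.0793,0])
hsv=cv2.cvtColor(ps,cv2.COLOR_RGB2HSV)
q=S[190:240,205:245].reshape(-1,3);l=np.stack([(q-C)@X,(q-C)@Y,q[:,2]],1)*1000
m=(l[:,2]>50)&(l[:,2]<85)&(l[:,0]>155)&(l[:,0]<185);print('stop pts x',np.percentile(l[m,0],[5,25,50,75,95]),'y',np.percentile(l[m,1],[3,97]))
E
```

```text
time: 6.03
ee_pos: [0.6093, 0.1134, 0.1122]
tcp_rot: [[0.077, 0.997, -0.001], [0.997, -0.077, -0.0], [-0.0, -0.001, -1.0]]
ft_force: [-0.5, -0.7, -0.7]
width: 0.0434
gripper_force: 41.4
t 6.0333 ee [0.6093 0.1134 0.1122] y-ang -4.438690834766194 total units [0.0126 0.0023 0.0015] per row [0.0013 0.0002 0.0001] mm/row 1.0335736886161002 F [-0.4637 -0.7412 -0.696 ] w 0.04343182555710726
stop pts x [155.8705 171.3306 177.9652 179.5009 180.7486] y [-31.4351  33.4699]
```

```bash

python3 -m handwheel '[{"offset":[0.004,0.001,0],"turn":0,"gripper":30},{"offset":[0.004,0.001,0],"turn":0,"gripper":30},{"offset":[0.003,0,0],"turn":0,"gripper":30},{"offset":[0.001,0,0],"turn":0,"gripper":30},{"offset":[0.001,0,0],"turn":0,"gripper":30},{"offset":[0.001,0,0],"turn":0,"gripper":30},{"offset":[0,0,0.001],"turn":0,"gripper":30},{"offset":[0,0,0.001],"turn":0,"gripper":30},{"offset":[0,0,0],"turn":0,"gripper":30},{"offset":[0,0,0],"turn":0,"gripper":30}]'
python3 to.py 611.9 123.3 111
```

```text
time: 6.92
ee_pos: [0.612, 0.1239, 0.1114]
tcp_rot: [[0.078, 0.997, -0.0], [0.997, -0.078, -0.0], [-0.0, -0.0, -1.0]]
ft_force: [-0.6, -4.0, 1.4]
width: 0.0437
gripper_force: 41.8
t 6.9167 ee [0.612  0.1239 0.1114] y-ang -4.477461098071501 total units [-0.0007 -0.0001  0.0004] per row [-0.0001 -0.      0.    ] mm/row 0.06676043105055858 F [-0.5936 -4.0264  1.424 ] w 0.043711323884165175
```

```bash

python3 -m handwheel '[{"offset":[0,0,0.001],"turn":0,"gripper":30},{"offset":[0,0,0.001],"turn":0,"gripper":30},{"offset":[0,0,0],"turn":0,"gripper":80},{"offset":[0,0,0],"turn":0,"gripper":80},{"offset":[0,0,0],"turn":0,"gripper":80},{"offset":[0,0,0],"turn":0,"gripper":80},{"offset":[0,0,-0.01],"turn":0,"gripper":80},{"offset":[0,0,-0.04],"turn":0,"gripper":80},{"offset":[0,0,-0.04],"turn":0,"gripper":80},{"offset":[0,0,-0.04],"turn":0,"gripper":80}]'
python3 to.py 416.5 -190.8 220
```

```text
time: 7.75
ee_pos: [0.6116, 0.1245, 0.215]
tcp_rot: [[0.077, 0.997, -0.001], [0.997, -0.077, 0.0], [0.0, -0.001, -1.0]]
ft_force: [1.1, -0.8, 0.1]
width: 0.0686
gripper_force: 0.0
t 7.75 ee [0.6116 0.1245 0.215 ] y-ang -4.430310901165685 total units [-0.4118 -0.2127 -0.0061] per row [-0.0412 -0.0213 -0.0006] mm/row 37.08240964330098 F [ 1.1055 -0.7874  0.0583] w 0.06864419428462774
```

```bash

python3 -m handwheel '[{"offset":[-0.0412,-0.0213,0],"turn":0,"gripper":80},{"offset":[-0.0412,-0.0213,0],"turn":0,"gripper":80},{"offset":[-0.0412,-0.0213,0],"turn":0,"gripper":80},{"offset":[-0.0412,-0.0213,0],"turn":0,"gripper":80},{"offset":[-0.0412,-0.0213,0],"turn":0,"gripper":80},{"offset":[-0.0412,-0.0213,0],"turn":0,"gripper":80},{"offset":[-0.0412,-0.0213,0],"turn":0,"gripper":80},{"offset":[-0.0412,-0.0213,0],"turn":0,"gripper":80},{"offset":[-0.0412,-0.0213,0],"turn":0,"gripper":80},{"offset":[-0.0412,-0.0213,0],"turn":0,"gripper":80}]'
python3 -m handwheel '[{"offset":[0,0,0],"turn":1,"gripper":80},{"offset":[0,0,0],"turn":1,"gripper":80},{"offset":[0,0,0],"turn":1,"gripper":80},{"offset":[0,0,0],"turn":1,"gripper":80},{"offset":[0,0,0],"turn":1,"gripper":80},{"offset":[0,0,0],"turn":1,"gripper":80},{"offset":[0,0,0],"turn":1,"gripper":80},{"offset":[0,0,0],"turn":1,"gripper":80},{"offset":[0,0,0],"turn":1,"gripper":80},{"offset":[0,0,0],"turn":1,"gripper":80}]'
python3 to.py 416.5 -190.8 92; python3 - <<'E'
from h import *
C=np.array([.6006,-.0187,0]);X=np.array([.0793,.9968,0]);Y=np.array([-.9968,.0793,0])
p,d=snap('top',3);ps,ds=snap('scene',3)
for n,d in(('top',d),('scene',ds)):
  q=cloud(n,d).reshape(-1,3);l=np.stack([(q-C)@X,(q-C)@Y,q[:,2]],1)*1000
  m=(l[:,2]>100)&(l[:,2]<130)&(l[:,0]>100)&(l[:,0]<190)&(abs(l[:,1])<45);r=cv2.minAreaRect(l[m,:2].astype(np.float32));print(n,m.sum(),r,np.median(l[m,2]))
  for nm,(a,b,z0,z1) in dict(stop=(150,190,55,85),plate=(20,75,40,85)).items():
    k=(l[:,0]>a)&(l[:,0]<b)&(l[:,2]>z0)&(l[:,2]<z1)&(abs(l[:,1])<30);print(nm,k.sum(),np.percentile(l[k,0],[5,25,50,75,95]) if k.sum() else '')
a=cv2.resize(p[150:220,185:345],None,fx=4.4,fy=4.4,interpolation=2);b=cv2.resize(ps[150:250,200:360],None,fx=4.4,fy=3.0,interpolation=2)
cv2.imwrite('pics/l3.png',np.vstack([a,b])[:600,:,::-1][:, :800])
E
```

```text
time: 8.58
ee_pos: [0.4155, -0.1922, 0.2143]
tcp_rot: [[0.077, 0.997, 0.001], [0.997, -0.077, -0.0], [-0.0, 0.001, -1.0]]
ft_force: [0.3, -1.4, 0.2]
width: 0.0686
gripper_force: 0.0
time: 9.42
ee_pos: [0.4167, -0.1909, 0.2142]
tcp_rot: [[0.904, 0.427, 0.001], [0.427, -0.904, 0.0], [0.001, 0.0, -1.0]]
ft_force: [-0.6, 0.2, 0.3]
width: 0.0681
gripper_force: 0.0
t 9.4167 ee [ 0.4167 -0.1909  0.2142] y-ang -64.73298664081783 total units [-0.0002 -0.0002  0.1527] per row [-0.     -0.      0.0153] mm/row 12.217373602776956 F [-0.6203  0.1699  0.2522] w 0.06807203803582045
top 240 ((141.9581298828125, 1.683929443359375), (41.0458869934082, 43.7733268737793), 1.5101544857025146) 118.00421553724746
stop 125 [165.7564 168.9568 172.9876 176.5263 179.7107]
plate 160 [21.6519 27.2847 36.0212 50.5954 55.2559]
scene 201 ((144.07960510253906, 1.3565216064453125), (45.06268310546875, 43.5908088684082), 42.03690719604492) 116.47669349926645
stop 192 [154.1197 165.6284 174.9005 179.1019 180.944 ]
plate 199 [22.5714 29.5618 36.8574 55.9315 57.4373]
```

View pics/l3.png

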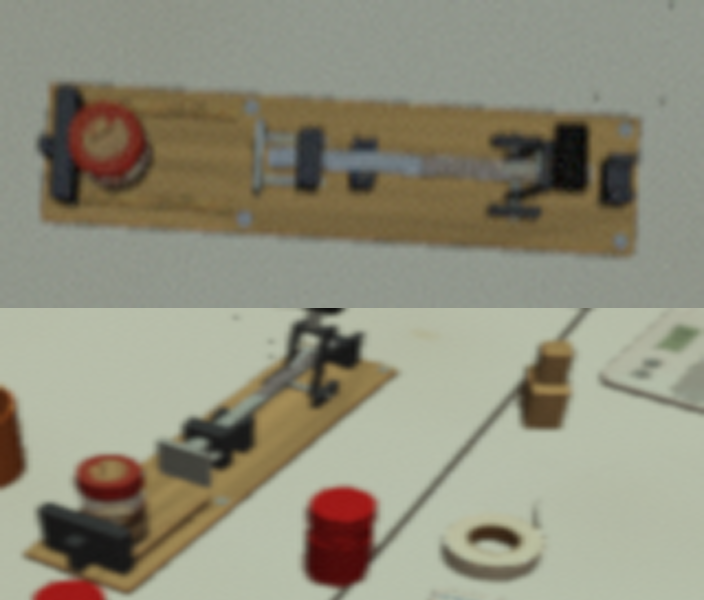

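The picture shows the jar standing upright against the stop at (108,140), and the plate free at (260,155). The depth points put the jar's centre at clamp x ≈ 143 mm and the plate face at ≈ 57 mm. Now grasp the block by its stem.

```bash

python3 -m handwheel '[{"offset":[0,0,0.025],"turn":0.13,"gripper":80},{"offset":[0,0,0.025],"turn":0,"gripper":80},{"offset":[0,0,0.025],"turn":0,"gripper":80},{"offset":[0,0,0.025],"turn":0,"gripper":80},{"offset":[0,0,0.025],"turn":0,"gripper":80},{"offset":[0,0,0.025],"turn":0,"gripper":80},{"offset":[0,0,0],"turn":0,"gripper":80},{"offset":[0,0,0],"turn":0,"gripper":10},{"offset":[0,0,0],"turn":0,"gripper":10},{"offset":[0,0,0],"turn":0,"gripper":10}]' 50
python3 -m handwheel '[{"offset":[0,0,0],"turn":0,"gripper":10},{"offset":[0,0,0],"turn":0,"gripper":10},{"offset":[0,0,0],"turn":0,"gripper":10},{"offset":[0,0,0],"turn":0,"gripper":10},{"offset":[0,0,0],"turn":0,"gripper":10},{"offset":[0,0,0],"turn":0,"gripper":10},{"offset":[0,0,-0.01],"turn":0,"gripper":10},{"offset":[0,0,-0.03],"turn":0,"gripper":10},{"offset":[0,0,-0.04],"turn":0,"gripper":10},{"offset":[0,0,-0.04],"turn":0,"gripper":10}]' 50
python3 to.py 607 66 190
```

```text
time: 10.35
ee_pos: [0.417, -0.1913, 0.0948]
tcp_rot: [[0.908, 0.42, 0.002], [0.42, -0.908, -0.0], [0.001, 0.001, -1.0]]
ft_force: [0.2, -0.7, 0.3]
width: 0.0324
gripper_force: 0.0
time: 11.18
ee_pos: [0.4157, -0.1907, 0.1911]
tcp_rot: [[0.908, 0.419, -0.002], [0.419, -0.908, 0.001], [-0.001, -0.001, -1.0]]
ft_force: [0.6, -0.8, -1.3]
width: 0.0234
gripper_force: 52.5
t 11.1833 ee [ 0.4157 -0.1907  0.1911] y-ang -65.21462014367451 total units [ 0.3516 -0.1911  0.0011] per row [ 0.0352 -0.0191  0.0001] mm/row 32.016781969290996 F [ 0.6285 -0.8095 -1.2922] w 0.0233750053996138
```

```bash

python3 -m handwheel '[{"offset":[0,0,-0.001],"turn":-1,"gripper":10},{"offset":[0,0,-0.001],"turn":-1,"gripper":10},{"offset":[0,0,-0.001],"turn":-1,"gripper":10},{"offset":[0,0,-0.001],"turn":-1,"gripper":10},{"offset":[0,0,-0.001],"turn":-1,"gripper":10},{"offset":[0,0,-0.001],"turn":-1,"gripper":10},{"offset":[0,0,-0.001],"turn":-1,"gripper":10},{"offset":[0,0,-0.001],"turn":-1,"gripper":10},{"offset":[0,0,-0.001],"turn":-1,"gripper":10},{"offset":[0,0,-0.001],"turn":-1,"gripper":10}]' 50
python3 to.py 608.3 78 199
```

```text
time: 12.02
ee_pos: [0.4161, -0.1912, 0.1985]
tcp_rot: [[0.086, 0.996, -0.0], [0.996, -0.086, -0.001], [-0.001, 0.0, -1.0]]
ft_force: [0.7, -0.2, -0.5]
width: 0.0233
gripper_force: 52.6
t 12.0167 ee [ 0.4161 -0.1912  0.1985] y-ang -4.935533659100788 total units [ 0.3559  0.2104 -0.001 ] per row [ 0.0356  0.021  -0.0001] mm/row 33.0726896366648 F [ 0.7391 -0.2434 -0.4707] w 0.023260003464077895
```

```bash

python3 -m handwheel '[{"offset":[0.0356,0.021,0],"turn":-0.07,"gripper":10},{"offset":[0.0356,0.021,0],"turn":0,"gripper":10},{"offset":[0.0356,0.021,0],"turn":0,"gripper":10},{"offset":[0.0356,0.021,0],"turn":0,"gripper":10},{"offset":[0.0356,0.021,0],"turn":0,"gripper":10},{"offset":[0.0356,0.021,0],"turn":0,"gripper":10},{"offset":[0.0356,0.021,0],"turn":0,"gripper":10},{"offset":[0.0356,0.021,0],"turn":0,"gripper":10},{"offset":[0.0356,0.021,0],"turn":0,"gripper":10},{"offset":[0.0356,0.021,0],"turn":0,"gripper":10}]' 50
python3 -m handwheel '[{"offset":[0,0,0],"turn":0,"gripper":10},{"offset":[0,0,0.01],"turn":0,"gripper":10},{"offset":[0,0,0.015],"turn":0,"gripper":10},{"offset":[0,0,0.015],"turn":0,"gripper":10},{"offset":[0,0,0.005],"turn":0,"gripper":10},{"offset":[0,0,0],"turn":0,"gripper":10},{"offset":[0,0,0],"turn":0,"gripper":10},{"offset":[0,0,0],"turn":0,"gripper":10},{"offset":[0,0,0],"turn":0,"gripper":10},{"offset":[0,0,0],"turn":0,"gripper":10}]' 50
python3 to.py 608.3 78 108; python3 - <<'E'
from h import *
ps,ds=snap('scene',4)
q=cloud('scene',ds).reshape(-1,3)
C=np.array([.6006,-.0187,0]);X=np.array([.0793,.9968,0]);Y=np.array([-.9968,.0793,0])
b=cv2.resize(ps[150:250,190:310],None,fx=5,fy=5,interpolation=2)
cv2.imwrite('pics/l4.png',b[:,:,::-1])
E
```

```text
time: 12.85
ee_pos: [0.6084, 0.0797, 0.1985]
tcp_rot: [[0.084, 0.996, 0.0], [0.996, -0.084, -0.001], [-0.001, 0.0, -1.0]]
ft_force: [0.7, 0.5, -0.7]
width: 0.0232
gripper_force: 52.7
time: 13.68
ee_pos: [0.6082, 0.0784, 0.1622]
tcp_rot: [[0.084, 0.996, 0.001], [0.996, -0.084, 0.0], [0.0, 0.001, -1.0]]
ft_force: [0.1, 0.1, -1.7]
width: 0.0235
gripper_force: 52.6
t 13.6833 ee [0.6082 0.0784 0.1622] y-ang -4.832655511271213 total units [-0.0005  0.0001  0.0677] per row [-0.      0.      0.0068] mm/row 5.4166828161196126 F [ 0.1266  0.1244 -1.6844] w 0.023521624537214212
```

View pics/l4.png

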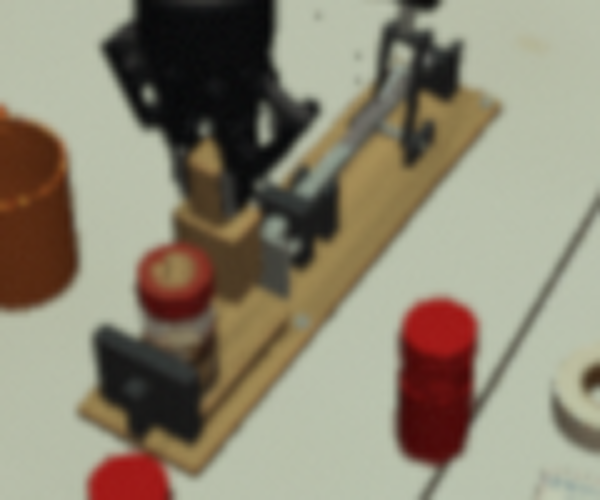

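The block hangs square between the jar and the plate at (218,235), with clear gaps on both sides. Lowering, then pushing it up to the jar.

```bash

python3 -m handwheel '[{"offset":[0,0,0.008],"turn":-0.04,"gripper":10},{"offset":[0,0,0.008],"turn":0,"gripper":10},{"offset":[0,0,0.008],"turn":0,"gripper":10},{"offset":[0,0,0.008],"turn":0,"gripper":10},{"offset":[0,0,0.008],"turn":0,"gripper":10},{"offset":[0,0,0.008],"turn":0,"gripper":10},{"offset":[0,0,0.008],"turn":0,"gripper":10},{"offset":[0,0,0.008],"turn":0,"gripper":10},{"offset":[0,0,0.003],"turn":0,"gripper":10},{"offset":[0,0,0],"turn":0,"gripper":10}]' 50
python3 to.py 609.2 89 108
```

```text
time: 14.57
ee_pos: [0.6079, 0.0786, 0.1075]
tcp_rot: [[0.08, 0.997, -0.001], [0.997, -0.08, -0.0], [-0.0, -0.001, -1.0]]
ft_force: [-0.1, -0.7, -1.1]
width: 0.0233
gripper_force: 52.5
t 14.5667 ee [0.6079 0.0786 0.1075] y-ang -4.567987272537814 total units [ 0.0131  0.0006 -0.0006] per row [ 0.0013  0.0001 -0.0001] mm/row 1.0540556376766859 F [-0.149  -0.6621 -1.0527] w 0.023257862196747112
```

```bash

python3 -m handwheel '[{"offset":[0.003,0,0],"turn":0,"gripper":10},{"offset":[0.003,0,0],"turn":0,"gripper":10},{"offset":[0.002,0,0],"turn":0,"gripper":10},{"offset":[0.001,0,0],"turn":0,"gripper":10},{"offset":[0.001,0,0],"turn":0,"gripper":10},{"offset":[0.001,0,0],"turn":0,"gripper":10},{"offset":[0,0,0],"turn":0,"gripper":10},{"offset":[0,0,0],"turn":0,"gripper":10},{"offset":[0,0,0],"turn":0,"gripper":10},{"offset":[0,0,0],"turn":0,"gripper":10}]' 50
python3 to.py 609.2 89 106.8
```

```text
time: 15.4
ee_pos: [0.6087, 0.0871, 0.1081]
tcp_rot: [[0.08, 0.997, -0.0], [0.997, -0.08, -0.0], [-0.0, -0.0, -1.0]]
ft_force: [1.1, -1.2, -0.9]
width: 0.0234
gripper_force: 52.6
t 15.4 ee [0.6087 0.0871 0.1081] y-ang -4.582535353283254 total units [0.0024 0.0005 0.0016] per row [0.0002 0.     0.0002] mm/row 0.2306077533166892 F [ 1.0744 -1.1919 -0.8543] w 0.02336110668347903
```

Almost at contact. A little more push, then seat it on the floor.

```bash

python3 -m handwheel '[{"offset":[0.001,0,0],"turn":0,"gripper":10},{"offset":[0.001,0,0],"turn":0,"gripper":10},{"offset":[0.001,0,0],"turn":0,"gripper":10},{"offset":[0,0,0.001],"turn":0,"gripper":10},{"offset":[0,0,0.001],"turn":0,"gripper":10},{"offset":[0,0,0],"turn":0,"gripper":10},{"offset":[0,0,0],"turn":0,"gripper":10},{"offset":[0,0,0],"turn":0,"gripper":10},{"offset":[0,0,0],"turn":0,"gripper":10},{"offset":[0,0,0],"turn":0,"gripper":10}]' 50
python3 to.py 609.2 89 106.8
```

```text
time: 16.23
ee_pos: [0.6087, 0.0876, 0.1069]
tcp_rot: [[0.081, 0.997, -0.001], [0.997, -0.081, -0.003], [-0.003, -0.0, -1.0]]
ft_force: [-2.0, -6.8, 5.7]
width: 0.0233
gripper_force: 53.5
t 16.2333 ee [0.6087 0.0876 0.1069] y-ang -4.660842683510567 total units [0.0018 0.0004 0.0001] per row [0.0002 0.     0.    ] mm/row 0.14684897384869877 F [-2.0031 -6.8214  5.678 ] w 0.023325276497748813
```

```bash

python3 -m handwheel '[{"offset":[-0.0015,0,-0.0005],"turn":0,"gripper":10},{"offset":[0,0,0],"turn":0,"gripper":70},{"offset":[0,0,0],"turn":0,"gripper":70},{"offset":[0,0,0],"turn":0,"gripper":70},{"offset":[0,0,0],"turn":0,"gripper":70},{"offset":[0,0,0],"turn":0,"gripper":70},{"offset":[0,0,-0.01],"turn":0,"gripper":70},{"offset":[0,0,-0.04],"turn":0,"gripper":70},{"offset":[0,0,-0.05],"turn":0,"gripper":70},{"offset":[0,0,-0.05],"turn":0,"gripper":70}]' 50
python3 to.py 590.5 -145.6 220 
```

```text
time: 17.07
ee_pos: [0.6081, 0.0886, 0.2282]
tcp_rot: [[0.079, 0.997, -0.002], [0.997, -0.079, 0.0], [-0.0, -0.002, -1.0]]
ft_force: [1.4, -0.4, 0.4]
width: 0.0597
gripper_force: 0.0
t 17.0667 ee [0.6081 0.0886 0.2282] y-ang -4.542165494822223 total units [-0.2936  0.0012  0.0102] per row [-0.0294  0.0001  0.001 ] mm/row 23.504896655719335 F [ 1.431  -0.3576  0.386 ] w 0.05969088460685464
```

```bash

python3 -m handwheel '[{"offset":[-0.0294,0,0],"turn":0,"gripper":70},{"offset":[-0.0294,0,0],"turn":0,"gripper":70},{"offset":[-0.0294,0,0],"turn":0,"gripper":70},{"offset":[-0.0294,0,0],"turn":0,"gripper":70},{"offset":[-0.0294,0,0],"turn":0,"gripper":70},{"offset":[-0.0294,0,0],"turn":0,"gripper":70},{"offset":[-0.0294,0,0],"turn":0,"gripper":70},{"offset":[-0.0294,0,0],"turn":0,"gripper":70},{"offset":[-0.0294,0,0],"turn":0,"gripper":70},{"offset":[-0.0294,0,0],"turn":0,"gripper":70}]' 50
python3 -m handwheel '[{"offset":[0,0,0],"turn":1,"gripper":70},{"offset":[0,0,0],"turn":1,"gripper":70},{"offset":[0,0,0],"turn":1,"gripper":70},{"offset":[0,0,0],"turn":1,"gripper":70},{"offset":[0,0,0],"turn":1,"gripper":70},{"offset":[0,0,0],"turn":1,"gripper":70},{"offset":[0,0,0],"turn":1,"gripper":70},{"offset":[0,0,0],"turn":1,"gripper":70},{"offset":[0,0,0],"turn":1,"gripper":70},{"offset":[0,0,0],"turn":1,"gripper":70}]'
python3 -m handwheel '[{"offset":[0,0,0],"turn":1,"gripper":70},{"offset":[0,0,0],"turn":1,"gripper":70},{"offset":[0,0,0],"turn":1,"gripper":70},{"offset":[0,0,0],"turn":1,"gripper":70},{"offset":[0,0,0],"turn":1,"gripper":70},{"offset":[0,0,0],"turn":0,"gripper":70},{"offset":[0,0,0],"turn":0,"gripper":70},{"offset":[0,0,0],"turn":0,"gripper":70},{"offset":[0,0,0],"turn":0,"gripper":70},{"offset":[0,0,0],"turn":0,"gripper":70}]'
python3 to.py 590.5 -145.6 143;python3 - <<'E'
from h import *
p,d=snap('top',5);ps,ds=snap('scene',5)
a=cv2.resize(p[150:220,185:345],None,fx=4.4,fy=4.4,interpolation=2);b=cv2.resize(ps[150:245,200:300],None,fx=3.0,fy=3.0,interpolation=2);b=np.pad(b,((0,0),(0,a.shape[1]-b.shape[1]),(0,0)))
cv2.imwrite('pics/l5.png',np.vstack([a,b])[:600,:,::-1])
E
```

```text
time: 17.9
ee_pos: [0.5899, -0.147, 0.2276]
tcp_rot: [[0.08, 0.997, 0.0], [0.997, -0.08, -0.0], [0.0, 0.0, -1.0]]
ft_force: [0.7, -0.4, 0.0]
width: 0.0597
gripper_force: 0.0
time: 18.73
ee_pos: [0.5901, -0.1457, 0.2276]
tcp_rot: [[0.905, 0.425, 0.001], [0.425, -0.905, 0.0], [0.001, -0.0, -1.0]]
ft_force: [-0.1, 0.2, -0.3]
width: 0.0598
gripper_force: 0.0
time: 19.57
ee_pos: [0.59, -0.1461, 0.227]
tcp_rot: [[0.997, -0.078, 0.0], [-0.078, -0.997, 0.0], [0.0, -0.0, -1.0]]
ft_force: [0.1, -0.4, -0.2]
width: 0.0597
gripper_force: 0.0
t 19.5667 ee [ 0.59   -0.1461  0.227 ] y-ang -94.49358555427094 total units [ 0.0005 -0.0006  0.105 ] per row [ 0.0001 -0.0001  0.0105] mm/row 8.39921657514812 F [ 0.0949 -0.424  -0.1501] w 0.05970138826055467
```

View pics/l5.png

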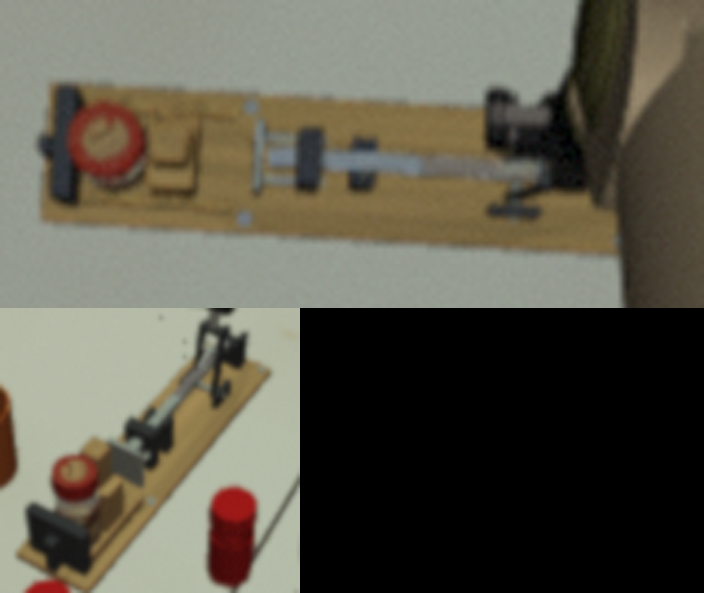

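The top crop shows the jar at (108,140) with the block square behind it at (175,155). The plate (260,155) and jaw post (308,158) stay in view past the arm, so I can track both during pumping. I write a tracker, then pinch the crossbar.

```bash
cat > track.py <<'E'
# plate and post positions along clamp x (mm), from the top view on the plane z=70 mm
from h import *
import sys
C=np.array([.6006,-.0187,0]);X=np.array([.0793,.9968,0]);Y=np.array([-.9968,.0793,0])
def run(p):
    xs=np.arange(0,170,.5);ys=np.r_[-17:-9:.5,9:17:.5]
    c=arm.get_calibration('top')
    G=C+xs[None,:,None]/1000*X+ys[:,None,None]/1000*Y+np.array([0,0,.07])
    q=(G@c['R'].T+c['t'])@c['mtx'].T;q=(q[...,:2]/q[...,2:]).astype(np.float32)
    h=cv2.cvtColor(p,cv2.COLOR_RGB2HSV).astype(np.float32)
    s=cv2.remap(h,q[...,0],q[...,1],1).mean(0);return xs,s[:,1],s[:,2]
def meas(p):
    xs,S,V=run(p)
    j=np.argmin(np.where((xs<95),V,999));w=abs(xs-xs[j])<14;d=np.clip(np.median(V[xs<95])-15-V[w],0,None);post=(xs[w]*d).sum()/d.sum()
    k=(xs>post+12)&(xs<post+40);jj=np.flatnonzero(k)[np.argmin(S[k])];w=abs(xs-xs[jj])<6;d=np.clip(np.median(S[xs>100])*.8-S[w],0,None)
    return post,(xs[w]*d).sum()/d.sum()
if __name__=='__main__':
    if len(sys.argv)>1: p=load('top',int(sys.argv[1]))[0];R=[meas(p)]
    else: R=[meas(arm.get_image('top')[0]) for _ in range(2)]
    r=np.mean(R,0);s=arm.sense();print('t %.2f post %.1f plate %.1f gap %.1f'%(s['time'],*r,r[1]-r[0]),'ee',s['ee_pos'],'F',s['ft_force'],'w',s['width'])
E
python3 track.py 0;python3 track.py 3;python3 track.py 5; python3 -c "
from track import *
x,S,V=run(load('top',5)[0]);print(np.c_[x,S,V][::4].round().astype(int).tolist())"
python3 -m handwheel '[{"offset":[0,0,0.0131],"turn":0,"gripper":70},{"offset":[0,0,0.0131],"turn":0,"gripper":70},{"offset":[0,0,0.0131],"turn":0,"gripper":70},{"offset":[0,0,0.0131],"turn":0,"gripper":70},{"offset":[0,0,0.0131],"turn":0,"gripper":70},{"offset":[0,0,0.0131],"turn":0,"gripper":70},{"offset":[0,0,0.0131],"turn":0,"gripper":70},{"offset":[0,0,0.0131],"turn":0,"gripper":70},{"offset":[0,0,0],"turn":0,"gripper":70},{"offset":[0,0,0],"turn":0,"gripper":10}]' 30
python3 -m handwheel '[{"offset":[0,0,0],"turn":0,"gripper":10},{"offset":[0,0,0],"turn":0,"gripper":10},{"offset":[0,0,0],"turn":0,"gripper":10},{"offset":[0,0,0],"turn":0,"gripper":10},{"offset":[0,0,0],"turn":0,"gripper":10},{"offset":[0,0,0],"turn":0,"gripper":10},{"offset":[0,0,0],"turn":0,"gripper":10},{"offset":[0,0,0],"turn":0,"gripper":10},{"offset":[0,0,0],"turn":0,"gripper":10},{"offset":[0,0,0],"turn":0,"gripper":10}]'
python3 track.py
```

```text
t 19.67 post 22.8 plate 52.5 gap 29.7 ee [ 0.59   -0.1461  0.2269] F [-0.0567  0.1754 -0.1436] w 0.059645169848103176
t 19.67 post 22.7 plate 52.8 gap 30.0 ee [ 0.59   -0.1461  0.2269] F [-0.0567  0.1754 -0.1436] w 0.059645169848103176
t 19.67 post 22.7 plate 52.8 gap 30.0 ee [ 0.59   -0.1461  0.2269] F [-0.0567  0.1754 -0.1436] w 0.059645169848103176
[[0, 113, 120], [2, 115, 126], [4, 115, 126], [6, 116, 127], [8, 113, 126], [10, 104, 124], [12, 86, 117], [14, 64, 97], [16, 40, 72], [18, 31, 59], [20, 38, 55], [22, 40, 55], [24, 41, 55], [26, 39, 55], [28, 35, 61], [30, 41, 78], [32, 52, 103], [34, 52, 116], [36, 50, 117], [38, 50, 116], [40, 50, 117], [42, 50, 117], [44, 51, 119], [46, 50, 118], [48, 49, 113], [50, 34, 105], [52, 23, 112], [54, 19, 118], [56, 45, 117], [58, 90, 119], [60, 114, 122], [62, 119, 123], [64, 118, 123], [66, 118, 123], [68, 116, 123], [70, 116, 124], [72, 119, 123], [74, 119, 123], [76, 119, 122], [78, 118, 122], [80, 116, 123], [82, 116, 123], [84, 118, 122], [86, 118, 119], [88, 120, 109], [90, 125, 96], [92, 130, 100], [94, 129, 114], [96, 124, 117], 
[... 384 characters left out ...]
7], [144, 155, 115], [146, 155, 116], [148, 149, 118], [150, 147, 119], [152, 146, 120], [154, 149, 119], [156, 153, 117], [158, 161, 115], [160, 171, 110], [162, 172, 103], [164, 163, 92], [166, 121, 77], [168, 90, 70]]
time: 20.5
ee_pos: [0.5898, -0.1459, 0.1423]
tcp_rot: [[0.997, -0.08, -0.001], [-0.08, -0.997, 0.0], [-0.001, -0.0, -1.0]]
ft_force: [0.5, 0.6, 0.4]
width: 0.0489
gripper_force: 0.0
time: 21.33
ee_pos: [0.5904, -0.1461, 0.1437]
tcp_rot: [[0.997, -0.08, 0.001], [-0.08, -0.997, -0.0], [0.001, 0.0, -1.0]]
ft_force: [-1.0, 0.3, 6.8]
width: 0.0213
gripper_force: 29.8
t 21.43 post 22.7 plate 52.8 gap 30.0 ee [ 0.5904 -0.146   0.1437] F [0.5547 0.8556 5.8271] w 0.021033952699025346
```

Tracker repeats to within about 0.2 mm (gap 30.0 mm with the plate free). The crossbar is pinched at 21 mm. First stroke.

```bash

python3 -m handwheel '[{"offset":[0,-0.007,-0.0008],"turn":0,"gripper":10},{"offset":[0,-0.007,-0.0005],"turn":0,"gripper":10},{"offset":[0,-0.007,-0.0003],"turn":0,"gripper":10},{"offset":[0,-0.007,0.0003],"turn":0,"gripper":10},{"offset":[0,-0.007,0.0005],"turn":0,"gripper":10},{"offset":[0,-0.0065,0.0008],"turn":0,"gripper":10},{"offset":[0,0,0],"turn":0,"gripper":10},{"offset":[0,0,0],"turn":0,"gripper":10},{"offset":[0,0,0],"turn":0,"gripper":10},{"offset":[0,0,0],"turn":0,"gripper":10}]' 40
python3 track.py
python3 -m handwheel '[{"offset":[0,0.007,-0.0008],"turn":0,"gripper":10},{"offset":[0,0.007,-0.0005],"turn":0,"gripper":10},{"offset":[0,0.007,-0.0003],"turn":0,"gripper":10},{"offset":[0,0.007,0.0003],"turn":0,"gripper":10},{"offset":[0,0.007,0.0005],"turn":0,"gripper":10},{"offset":[0,0.0065,0.0008],"turn":0,"gripper":10},{"offset":[0,0,0],"turn":0,"gripper":10},{"offset":[0,0,0],"turn":0,"gripper":10},{"offset":[0,0,0],"turn":0,"gripper":10},{"offset":[0,0,0],"turn":0,"gripper":10}]'
python3 track.py
```

```text
time: 22.27
ee_pos: [0.5931, -0.1143, 0.1437]
tcp_rot: [[0.997, -0.081, 0.001], [-0.081, -0.997, -0.002], [0.002, 0.002, -1.0]]
ft_force: [-0.1, -3.4, 5.2]
width: 0.0213
gripper_force: 41.0
t 22.37 post 34.7 plate 64.6 gap 29.9 ee [ 0.5931 -0.1143  0.1437] F [-0.919  -4.8499  6.0712] w 0.0208407144477432
time: 23.2
ee_pos: [0.5903, -0.146, 0.1431]
tcp_rot: [[0.997, -0.08, 0.001], [-0.08, -0.997, -0.0], [0.001, 0.0, -1.0]]
ft_force: [4.2, 1.9, 2.4]
width: 0.0207
gripper_force: 41.1
t 23.30 post 34.7 plate 64.7 gap 30.0 ee [ 0.5903 -0.146   0.1431] F [3.285  2.2116 2.4394] w 0.02093743973352417
```

```bash

python3 -m handwheel '[{"offset":[0,-0.007,-0.0008],"turn":0,"gripper":10},{"offset":[0,-0.007,-0.0005],"turn":0,"gripper":10},{"offset":[0,-0.007,-0.0003],"turn":0,"gripper":10},{"offset":[0,-0.007,0.0003],"turn":0,"gripper":10},{"offset":[0,-0.007,0.0005],"turn":0,"gripper":10},{"offset":[0,-0.0065,0.0008],"turn":0,"gripper":10},{"offset":[0,0,0],"turn":0,"gripper":10},{"offset":[0,0,0],"turn":0,"gripper":10},{"offset":[0,0,0],"turn":0,"gripper":10},{"offset":[0,0,0],"turn":0,"gripper":10}]' 40
python3 track.py
python3 -m handwheel '[{"offset":[0,0.007,-0.0008],"turn":0,"gripper":10},{"offset":[0,0.007,-0.0005],"turn":0,"gripper":10},{"offset":[0,0.007,-0.0003],"turn":0,"gripper":10},{"offset":[0,0.007,0.0003],"turn":0,"gripper":10},{"offset":[0,0.007,0.0005],"turn":0,"gripper":10},{"offset":[0,0.0065,0.0008],"turn":0,"gripper":10},{"offset":[0,0,0],"turn":0,"gripper":10},{"offset":[0,0,0],"turn":0,"gripper":10},{"offset":[0,0,0],"turn":0,"gripper":10},{"offset":[0,0,0],"turn":0,"gripper":10}]'
python3 track.py
```

```text
time: 24.13
ee_pos: [0.5927, -0.1157, 0.1438]
tcp_rot: [[0.997, -0.082, 0.001], [-0.082, -0.997, -0.003], [0.001, 0.003, -1.0]]
ft_force: [0.4, -6.0, 8.1]
width: 0.0207
gripper_force: 41.6
t 24.23 post 44.1 plate 74.0 gap 29.9 ee [ 0.5927 -0.1157  0.1438] F [ 1.1869 -6.7666  7.9625] w 0.020840355382686897
time: 25.07
ee_pos: [0.5899, -0.1461, 0.1432]
tcp_rot: [[0.997, -0.08, -0.0], [-0.08, -0.997, 0.0], [-0.0, -0.0, -1.0]]
ft_force: [1.6, 2.1, 6.5]
width: 0.0207
gripper_force: 41.5
t 25.17 post 44.1 plate 73.9 gap 29.8 ee [ 0.5899 -0.1461  0.1432] F [1.8686 2.614  4.8384] w 0.02083425155795505
```

```bash

python3 -m handwheel '[{"offset":[0,-0.007,-0.0008],"turn":0,"gripper":10},{"offset":[0,-0.007,-0.0005],"turn":0,"gripper":10},{"offset":[0,-0.007,-0.0003],"turn":0,"gripper":10},{"offset":[0,-0.007,0.0003],"turn":0,"gripper":10},{"offset":[0,-0.007,0.0005],"turn":0,"gripper":10},{"offset":[0,-0.007,0.0008],"turn":0,"gripper":10},{"offset":[0,-0.001,0],"turn":0,"gripper":10},{"offset":[0,0,0],"turn":0,"gripper":10},{"offset":[0,0,0],"turn":0,"gripper":10},{"offset":[0,0,0],"turn":0,"gripper":10}]' 40
python3 track.py
```

```text
time: 26.0
ee_pos: [0.5924, -0.1146, 0.1434]
tcp_rot: [[0.997, -0.082, -0.0], [-0.082, -0.997, -0.003], [0.0, 0.003, -1.0]]
ft_force: [1.3, -6.8, 5.4]
width: 0.0207
gripper_force: 42.1
t 26.10 post 54.5 plate 84.8 gap 30.3 ee [ 0.5924 -0.1146  0.1433] F [ 0.3829 -7.5902  6.1821] w 0.02068526820581364
```

```bash

python3 -m handwheel '[{"offset":[0,0.007,-0.0008],"turn":0,"gripper":10},{"offset":[0,0.007,-0.0005],"turn":0,"gripper":10},{"offset":[0,0.007,-0.0003],"turn":0,"gripper":10},{"offset":[0,0.007,0.0003],"turn":0,"gripper":10},{"offset":[0,0.007,0.0005],"turn":0,"gripper":10},{"offset":[0,0.007,0.0008],"turn":0,"gripper":10},{"offset":[0,0.001,0],"turn":0,"gripper":10},{"offset":[0,0.001,0],"turn":0,"gripper":10},{"offset":[0,0,0],"turn":0,"gripper":10},{"offset":[0,0,0],"turn":0,"gripper":10}]'
python3 track.py
python3 -m handwheel '[{"offset":[0,-0.007,-0.0008],"turn":0,"gripper":10},{"offset":[0,-0.007,-0.0005],"turn":0,"gripper":10},{"offset":[0,-0.007,-0.0003],"turn":0,"gripper":10},{"offset":[0,-0.007,0.0003],"turn":0,"gripper":10},{"offset":[0,-0.004,0.0003],"turn":0,"gripper":10},{"offset":[0,-0.004,0.0005],"turn":0,"gripper":10},{"offset":[0,0,0.0005],"turn":0,"gripper":10},{"offset":[0,0,0],"turn":0,"gripper":10},{"offset":[0,0,0],"turn":0,"gripper":10},{"offset":[0,0,0],"turn":0,"gripper":10}]' 40
python3 track.py
```

```text
time: 26.93
ee_pos: [0.5897, -0.1462, 0.1429]
tcp_rot: [[0.997, -0.079, -0.001], [-0.079, -0.997, 0.001], [-0.001, -0.001, -1.0]]
ft_force: [0.0, 4.8, 2.0]
width: 0.0205
gripper_force: 41.8
t 27.03 post 54.5 plate 84.5 gap 30.1 ee [ 0.5897 -0.1462  0.1429] F [1.068  5.1076 1.2926] w 0.021158663322752173
time: 27.87
ee_pos: [0.5918, -0.1218, 0.144]
tcp_rot: [[0.997, -0.082, 0.0], [-0.082, -0.997, -0.004], [0.0, 0.004, -1.0]]
ft_force: [-1.9, -7.7, 11.0]
width: 0.0207
gripper_force: 42.6
t 27.97 post 60.9 plate 87.3 gap 26.4 ee [ 0.5917 -0.1218  0.144 ] F [-1.9548 -8.0292  9.9085] w 0.02069365087982067
```

```bash

python3 -m handwheel '[{"offset":[0,-0.004,0.0003],"turn":0,"gripper":10},{"offset":[0,-0.004,0.0005],"turn":0,"gripper":10},{"offset":[0,-0.003,0.0005],"turn":0,"gripper":10},{"offset":[0,-0.002,0],"turn":0,"gripper":10},{"offset":[0,-0.001,0],"turn":0,"gripper":10},{"offset":[0,0,0],"turn":0,"gripper":10},{"offset":[0,0,0],"turn":0,"gripper":10},{"offset":[0,0,0],"turn":0,"gripper":10},{"offset":[0,0,0],"turn":0,"gripper":10},{"offset":[0,0,0],"turn":0,"gripper":10}]' 50
python3 track.py
```

```text
time: 28.8
ee_pos: [0.5927, -0.1119, 0.1431]
tcp_rot: [[0.997, -0.083, 0.001], [-0.083, -0.996, -0.005], [0.001, 0.005, -1.0]]
ft_force: [-2.8, -11.2, 13.0]
width: 0.0207
gripper_force: 50.3
t 28.90 post 65.0 plate 87.1 gap 22.1 ee [ 0.5927 -0.1118  0.1431] F [ -2.5436 -10.5309  11.7423] w 0.020684857520007642
```

About 7.9 mm of compression, at the end of this stroke. One more stroke, checked part way, should bring it to about 10 mm.

```bash

python3 -m handwheel '[{"offset":[0,0.012,-0.001],"turn":0,"gripper":10},{"offset":[0,0.012,-0.0005],"turn":0,"gripper":10},{"offset":[0,0.012,0.0005],"turn":0,"gripper":10},{"offset":[0,0.012,0.001],"turn":0,"gripper":10},{"offset":[0,0,0],"turn":0,"gripper":10},{"offset":[0,-0.007,-0.0008],"turn":0,"gripper":10},{"offset":[0,-0.007,-0.0005],"turn":0,"gripper":10},{"offset":[0,-0.005,-0.0003],"turn":0,"gripper":10},{"offset":[0,0,0],"turn":0,"gripper":10},{"offset":[0,0,0],"turn":0,"gripper":10}]' 50
python3 track.py
```

```text
time: 29.73
ee_pos: [0.5909, -0.1338, 0.1441]
tcp_rot: [[0.997, -0.082, 0.0], [-0.082, -0.997, -0.004], [0.001, 0.004, -1.0]]
ft_force: [-2.6, -9.4, 11.2]
width: 0.0207
gripper_force: 51.2
t 29.83 post 65.0 plate 87.3 gap 22.2 ee [ 0.5909 -0.1338  0.1441] F [-2.5995 -8.8775 11.3957] w 0.020570368877861164
```

```bash

python3 -m handwheel '[{"offset":[0,-0.002,-0.0003],"turn":0,"gripper":10},{"offset":[0,-0.002,0],"turn":0,"gripper":10},{"offset":[0,-0.002,0],"turn":0,"gripper":10},{"offset":[0,-0.0015,0],"turn":0,"gripper":10},{"offset":[0,0,0],"turn":0,"gripper":10},{"offset":[0,0,0],"turn":0,"gripper":10},{"offset":[0,0,0],"turn":0,"gripper":10},{"offset":[0,0,0],"turn":0,"gripper":10},{"offset":[0,0,0],"turn":0,"gripper":10},{"offset":[0,0,0],"turn":0,"gripper":10}]' 50
python3 track.py; python3 -c "
from h import *
snap('top',9)" ; python3 track.py 9
```

```text
time: 30.67
ee_pos: [0.5913, -0.1296, 0.1445]
tcp_rot: [[0.996, -0.084, 0.001], [-0.084, -0.996, -0.006], [0.001, 0.006, -1.0]]
ft_force: [-2.6, -13.6, 11.8]
width: 0.0204
gripper_force: 51.0
t 30.77 post 66.6 plate 87.3 gap 20.7 ee [ 0.5913 -0.1296  0.1445] F [ -2.732  -14.5608  11.5191] w 0.02035152967984772
t 30.82 post 66.6 plate 87.2 gap 20.6 ee [ 0.5912 -0.1296  0.1445] F [ -2.4422 -13.2736  12.1735] w 0.02033190672380142
```

```bash

python3 -m handwheel '[{"offset":[0,-0.0015,0],"turn":0,"gripper":10},{"offset":[0,-0.0015,0],"turn":0,"gripper":10},{"offset":[0,0,0],"turn":0,"gripper":10},{"offset":[0,0,0],"turn":0,"gripper":10},{"offset":[0,0,0],"turn":0,"gripper":10},{"offset":[0,0,0],"turn":0,"gripper":10},{"offset":[0,0,0],"turn":0,"gripper":10},{"offset":[0,0,0],"turn":0,"gripper":10},{"offset":[0,0,0],"turn":0,"gripper":10},{"offset":[0,0,0],"turn":0,"gripper":10}]' 50
python3 track.py; python3 - <<'E'
from h import *
p,d=snap('top',10);ps,ds=snap('scene',10)
a=cv2.resize(p[150:220,185:345],None,fx=4.4,fy=4.4,interpolation=2);b=cv2.resize(ps[150:245,200:300],None,fx=3.0,fy=3.0,interpolation=2);b=np.pad(b,((0,0),(0,a.shape[1]-b.shape[1]),(0,0)))
cv2.imwrite('pics/l10.png',np.vstack([a,b])[:600,:,::-1])
E
```

```text
time: 31.65
ee_pos: [0.5914, -0.1282, 0.1447]
tcp_rot: [[0.996, -0.085, 0.001], [-0.085, -0.996, -0.007], [0.001, 0.007, -1.0]]
ft_force: [-4.2, -17.3, 13.8]
width: 0.0209
gripper_force: 51.0
t 31.75 post 66.9 plate 87.3 gap 20.4 ee [ 0.5914 -0.1282  0.1447] F [ -4.2607 -16.3289  13.704 ] w 0.020017636729920442
```

View pics/l10.png

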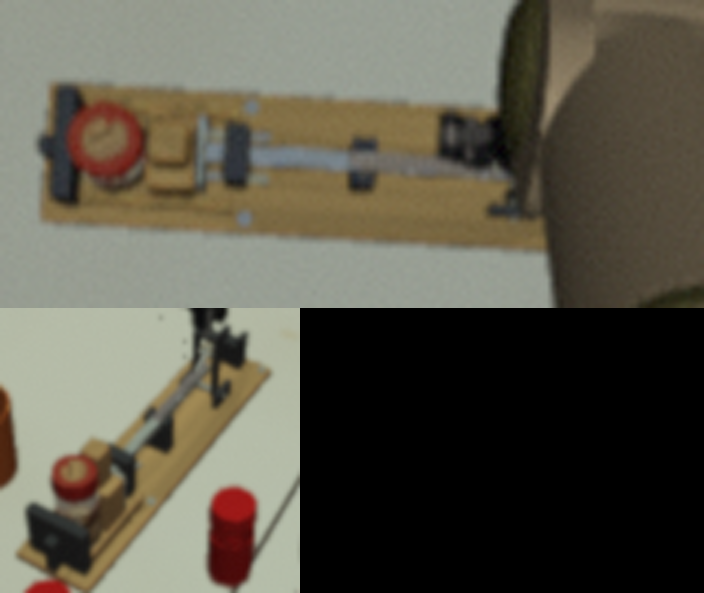

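The jar stands at the stop (105,140), with the block square behind it (170,155) and the plate pressed flat on it (203,155). The spring is in about 9.6 mm and holding steady. Handing in while I hold the lever.

```bash
python3 -c "
from station import arm
print(arm.job_done())"
```

```text
the job is handed in; nothing more can be done
None
```

I handed the job in at about 32 s: the jar is against the end stop with the block square behind it, the spring plate is pushed in about 9.6 mm of its 20 mm, and the gripper is still holding the lever forward.

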